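Shim a mounting rail level

TASK

The low seat of the steel fixture must be shimmed up to the height of its adjustable post: stack on the seat the spacer plates (two are enough) whose total thickness comes nearest to the height difference, then lay the slotted rail, slot up, across the post and the stack so that it rests on both, centred along the fixture and as level as the plates allow. Leave the post at its setting and do not disturb the cork ring or the pipe elbow.

Things in the scene. Friction and masses are not known exactly. Their poses are not given: they have to be found in the camera images.
- fixture: Fixed shimming fixture. Dark steel base 70 (own x) x 240 (own y) x 14 mm; origin at the centre of its underside on the bench, z up. On it stand a low seat at own y = -75 mm and an adjustable round post at own y = +75 mm. The rail's final place is centred over this origin, lying along own y.
- seat (a point): Centre of the top face of the low seat, a raised steel pad 80 (fixture x) x 42 (fixture y) mm, top 18 mm above the bench. Plates are stacked on it with their long side along the fixture's x; they overhang the pad by about 4 mm all round.
- post_top (a point): Centre of the flat top of the adjustable post (round head 40 mm across, 8 mm thick). Its height above the seat is the gap to fill, anywhere from 40 to 58 mm. The post is clamped: it holds against 100 N and needs no handling.
- post (a joint): Setting of the post, m, growing upward; post top = 58 mm + this above the bench, so the gap to fill above the seat is 40 mm + this (setting 0 to 0.018).
- rail: Loose slotted aluminium mounting rail, 36 (own x) x 200 (own y) x 22 mm, about 0.35 kg, flat underside; origin at the centre of its underside, z up. It lies slot up in front of the fixture; may be gripped across its 36 mm width at mid-length.
- plate_10: Loose plain aluminium spacer plate 10 mm thick, 90 (own x) x 50 (own y) mm, lying flat; origin at the centre of its underside, z up. All four plates have the same outline and differ only in thickness (10, 16, 22, 34 mm). Which lies where varies: two to the left of the fixture and two to the right. Grip across the 50 mm width.
- plate_16: Loose plain aluminium spacer plate 16 mm thick, 90 (own x) x 50 (own y) mm, lying flat; origin at the centre of its underside, z up. All four plates have the same outline and differ only in thickness (10, 16, 22, 34 mm). Which lies where varies: two to the left of the fixture and two to the right. Grip across the 50 mm width.
- plate_22: Loose plain aluminium spacer plate 22 mm thick, 90 (own x) x 50 (own y) mm, lying flat; origin at the centre of its underside, z up. All four plates have the same outline and differ only in thickness (10, 16, 22, 34 mm). Which lies where varies: two to the left of the fixture and two to the right. Grip across the 50 mm width.
- plate_34: Loose plain aluminium spacer plate 34 mm thick, 90 (own x) x 50 (own y) mm, lying flat; origin at the centre of its underside, z up. All four plates have the same outline and differ only in thickness (10, 16, 22, 34 mm). Which lies where varies: two to the left of the fixture and two to the right. Grip across the 50 mm width.
- cork_ring: Bystander, to be left alone: cork flask ring, 74 mm across, 30 mm high.
- kf25_elbow: Bystander, to be left alone: bare metal pipe elbow, 40x78x82 mm.
Not all that is in view belongs to the job. Leave any orange look-alike of the plate_10 alone.

How it is judged:
By the outcome, as a careful person would: the job done as asked, in the order asked, and still so for the second after the job is handed in, with the robot touching nothing.
It also fails if it takes over 66 s, if anything falls off the work surface, if the arm or the gripper's body presses on something with over 40 N, if the wrist force passes 120 N, or if a joint passes its speed limit or range.

ROBOT

A 7-joint arm with a two-finger parallel gripper is mounted at the origin on a cart in front of the work surface, level with it; the furniture and walls round the work are solid. World frame = base frame: x ahead of the robot, y to its left, z up, the work surface at z = 0. Lengths are in mm, angles in rad, forces in N, time in s.
With the tool pointing down it reaches from about 425 to 925 mm from the base axis. Payload 6.8 kg.
Tool frame: the origin (TCP) lies midway between the tips of the shut fingers; the grasp point (between the pads) lies 19 mm behind it (r.grip_point_offset is the distance from the TCP to the grasp point, in mm); z points along the fingers, y is the line along which they close (so a half turn about z gives the same grasp; the last joint's range is limited). The gripper opens to 85 mm and grips with 20 to 120 N. Pads are 22 mm wide; open, the fingers measure 114 mm over their backs; the gripper's body (76 mm by 85 mm) begins 54 mm behind the grasp point. The pads swing forward as they close: fully open they stand 13 mm farther back than shut.
Start: joints at [1.177, 0.477, 0.022, 1.555, -0.011, 1.109, -0.083], TCP at [190.308, -647.634, 231.308] pointing down, gripper open.
Joint ranges: [-2.96, 2.96], [-0.34, 2.1], [-1.41, 1.46], [0.24, 2.44], [-1.37, 4.51], [0.17, 1.92], [-2.96, 2.96]. Speed limits (rad/s): [2.39, 2.39, 3.14, 3.14, 3.14, 3.14, 3.14].

INTERFACE

Orientations are given as a rotation vector (axis times angle).
In Python, from plant import readout, camera, r, nets gives the robot as it stands.
- The arm moves only by the tool step_arm, never from a script. Its argument "increments" is a list of rows, each an object of numbers: "x", "y", "z": the shift along the world's x, y, z in m; "wx", "wy", "wz": the turn, a rotation vector about the world's x, y, z in rad; "hand": the finger opening in m, from 0 to 0.0854. In form: [{"x": .., "y": .., "z": .., "wx": .., "wy": .., "wz": .., "hand": ..}, ...]. A call has 1 to 8 rows; each row is the pose to reach, as a shift and turn from the pose commanded when the call began; what a row does not reach only later rows make up. A row lasts 1/10 s, in which the tool goes at most 50 mm and 8.59 degrees, less where a joint would pass 70% of its speed; a pose out of reach is approached as far as the arm can. A call with a gripper value outside its range is refused whole. The fingers move at their own pace and stop on an object; "force" is the grip in N (left out, the last holds). Time passes only in rows, so rows that repeat a pose let the fingers close. It gives the time, the measured TCP pose, the force, the opening and the grip force at its end, in the units of the state.
- readout.observe(): the state, without advancing time (a new reading comes with each control period).
- camera(name): name is "side" or "top"; returns a dict with "img" (384x512x3 uint8, red, green, blue), "vertical_fov" (degrees; the focal length in pixels is half the picture's height over the tangent of half this angle, whatever the lens; pixels are square), "cx", "cy" (the principal point, pixels), "k1" (the pictures are not rectified: a ray, as slopes to the right and down, at radius r is drawn at 1 + k1 r^2 times it, then the intrinsics apply), "camera_from_world" (4x4, takes a point from world to camera coordinates). Camera axes: x right, y down, z forward; pixel columns grow to the right and rows downward; lengths in mm; the calibration is good to about 2 mm. A picture is of the moment at which its call begins. There is no depth.
- r.close_job(): hands the job in; it is judged then, once.
Trained networks look in the newest picture that a camera, given by its name, has taken for a name from the list of things; names that differ only in an ending like _2 or _b are one class to them, and where a whole thing is asked for, a point or a joint stands for the part that bears it (a point fixed in the world has none). Each returns a list of dicts, best first, with "p" (0 to 1); they miss things now and then, are a little off and sometimes report something else, mostly with a low value. They report only what shows in the picture. A call takes as long as a camera call. They do not tell look-alikes from the thing itself.
- nets.boxes_of(camera, thing): "location" ([x, y, z] in mm, in the coordinates of the camera as it stood for that picture, good to about 4 mm: the middle of the surface that is visible of it).
The state is a dict: "time": time; "qpos": joint angles; "joint_vel": joint speeds; "joint_efforts": joint torques, N m; "tcp_pos": TCP position; "tcp_rot": TCP orientation; "ft_force": force on the tool from outside, world axes, zero at the start; "wrist_torque": the same for the moment, N m; "opening": opening from 0.0 (shut) to 1.0 (fully open); "grasp_force": force on a finger pad.
Only numpy, scipy, OpenCV 4.12 (cv2) and the standard library are available. Lean on these libraries where they do the work, as an engineer would, in place of code of your own. Each camera call takes 0.05 s, during which the arm holds its last target. There are 200 camera calls.

## Working session

There is one attempt and no reset: what is moved stays moved. The work goes in short steps, Python scripts to look and compute and a tool call to move; the robot and the scene stay as the last step left them, time stands still between calls to the robot, and variables do not carry over. Pictures are saved under pics/ and viewed, at most 10 in all, crops included, and the job is handed in when it is done.

Besides the shell and the picture viewer there is one more tool, called after "Request:" as name(argument=value, ...), one argument or row to a line, values as JSON. step_arm: Moves the arm, as the interface text tells. Its arguments: {"type":"object","properties":{"increments":{"type":"array"},"force":{"type":"number"}},"required":["increments"]}

```bash
ls; mkdir -p pics; cat > h.py <<'E'
import numpy as np, cv2
from plant import readout, camera, r, nets
def cam(n):
    c=camera(n); c['f']=c['img'].shape[0]/2/np.tan(np.radians(c['vertical_fov'])/2); c['T']=np.array(c['camera_from_world']); return c
def proj(c,P):
    P=np.atleast_2d(P).astype(float); q=P@c['T'][:3,:3].T+c['T'][:3,3]; s=q[:,:2]/q[:,2:]
    s=s*(1+c['k1']*(s**2).sum(1,keepdims=True)); return s*c['f']+[c['cx'],c['cy']]
def ray(c,uv):
    d=(np.array(uv,float)-[c['cx'],c['cy']])/c['f']; s=d.copy()
    for _ in range(20): s=d/(1+c['k1']*(s@s))
    R=c['T'][:3,:3]; return -R.T@c['T'][:3,3], R.T@np.append(s,1)
def atz(c,uv,z):
    o,d=ray(c,uv); return o+d*(z-o[2])/d[2]
E
python3 - <<'E'
from h import *
for n in ['top','side']:
    c=cam(n); cv2.imwrite(f'pics/{n}0.png',c['img'][:,:,::-1]); Ti=np.linalg.inv(c['T'])
    print(n,c['f'],c['cx'],c['cy'],c['k1'],Ti[:3,3].round(),Ti[:3,2].round(2))
    for t in ['fixture','seat','post','rail','plate_10','plate_16','plate_22','plate_34','cork_ring','kf25_elbow']:
        for b in nets.boxes_of(n,t)[:3]:
            w=Ti@np.append(b['location'],1); print(t,round(b['p'],2),w[:3].round(),proj(c,w[:3])[0].round())
o=readout.observe(); print(o['time'],o['tcp_pos'],o['tcp_rot'])
E
```

```text
pics
top 445.3181634476291 262.2302801136519 195.0267293033062 -0.05726306338771821 [ 391.   93. 1331.] [ 0.12 -0.02 -0.99]
fixture 0.65 [587.  82.  11.] [258. 185.]
seat 0.89 [591.  80.  15.] [259. 183.]
post 0.56 [604. 156.  64.] [233. 176.]
rail 0.94 [436.  95.  22.] [253. 235.]
rail 0.31 [514. 318.   9.] [178. 208.]
plate_10 0.97 [516. 320.  13.] [178. 207.]
plate_10 0.94 [766. 291.  10.] [191. 125.]
plate_10 0.9 [ 369. -221.   19.] [360. 259.]
plate_16 0.97 [516. 320.  13.] [178. 207.]
plate_16 0.94 [766. 291.  10.] [191. 125.]
plate_16 0.9 [ 369. -221.   19.] [360. 259.]
plate_22 0.97 [516. 320.  13.] [178. 207.]
plate_22 0.94 [766. 291.  10.] [191. 125.]
plate_22 0.9 [ 369. -221.   19.] [360. 259.]
plate_34 0.97 [516. 320.  13.] [178. 207.]
plate_34 0.94 [766. 291.  10.] [191. 125.]
plate_34 0.9 [ 369. -221.   19.] [360. 259.]
cork_ring 0.87 [ 645. -150.   25.] [336. 166.]
kf25_elbow 0.56 [648. 261.  68.] [197. 160.]
kf25_elbow 0.41 [588.  82.  12.] [258. 184.]
side 422.3410966934252 249.44251825926355 190.5603599741954 -0.09079618635542214 [232. 977. 768.] [ 0.29 -0.75 -0.6 ]
[... 258 characters left out ...]
[ 514. -187.   35.] [300. 154.]
plate_10 0.91 [515. 323.   4.] [237. 266.]
plate_10 0.84 [378. 354.  18.] [287. 289.]
plate_16 0.95 [ 514. -187.   35.] [300. 154.]
plate_16 0.91 [515. 323.   4.] [237. 266.]
plate_16 0.84 [378. 354.  18.] [287. 289.]
plate_22 0.95 [ 514. -187.   35.] [300. 154.]
plate_22 0.91 [515. 323.   4.] [237. 266.]
plate_22 0.84 [378. 354.  18.] [287. 289.]
plate_34 0.95 [ 514. -187.   35.] [300. 154.]
plate_34 0.91 [515. 323.   4.] [237. 266.]
plate_34 0.84 [378. 354.  18.] [287. 289.]
cork_ring 0.54 [ 644. -135.   26.] [257. 156.]
kf25_elbow 0.77 [649. 278.  55.] [196. 224.]
1.1 [ 190.32041256 -647.64596259  231.32539499] [3.10953236e+00 4.47318493e-01 9.54871901e-05]
```

```bash
python3 -c "
import cv2
for n in ['top','side']:
    i=cv2.imread(f'pics/{n}0.png'); cv2.imwrite(f'pics/{n}0b.png',cv2.resize(i,(800,600),interpolation=cv2.INTER_CUBIC))"
```

```text
(no output)
```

View pics/top0b.png

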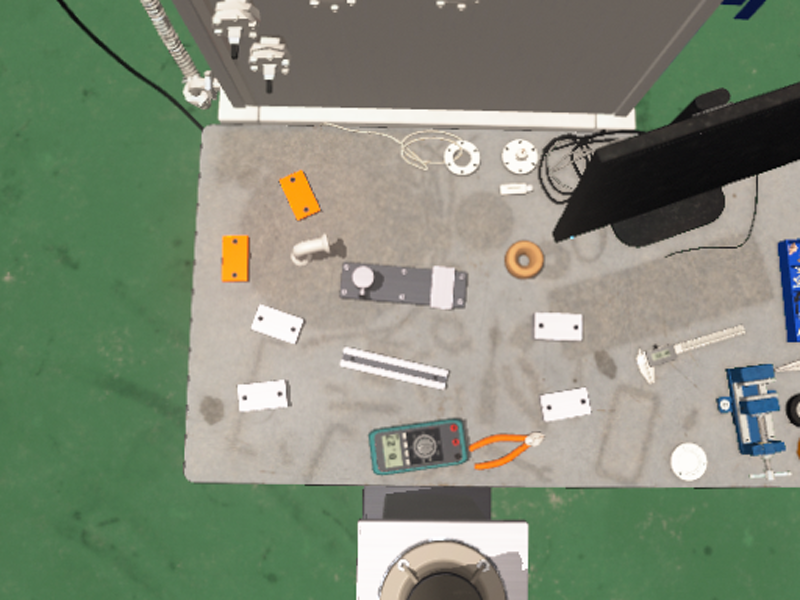

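View pics/side0b.png

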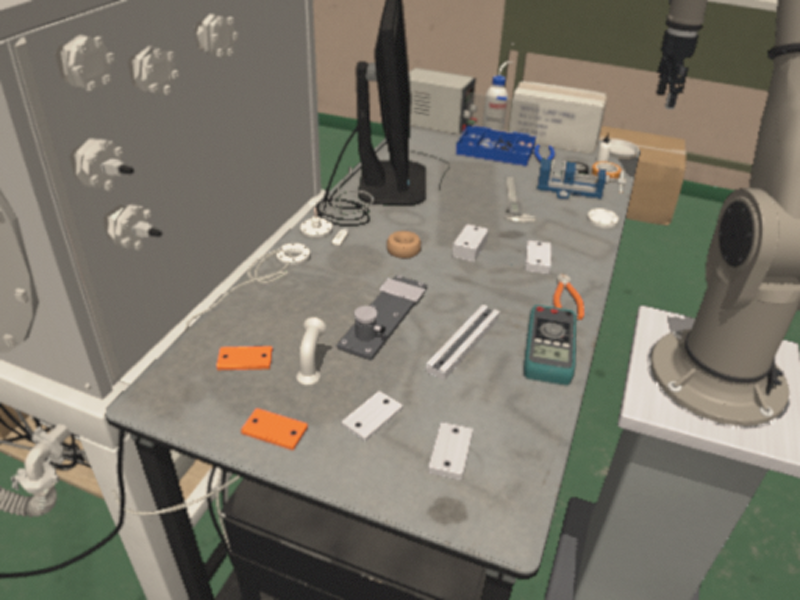

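The top view shows the fixture (about 400,285 in the enlarged picture), four white plates at (277,324), (263,396), (558,326) and (566,404), and the rail at (394,368). The orange look-alikes are at (299,195) and (235,258). In the side view the plate at (470,242) is clearly thick. Next: enlarged crops.

```bash
python3 - <<'E'
import cv2,numpy as np
t=cv2.imread('pics/top0.png');s=cv2.imread('pics/side0.png')
def crop(i,x,y,w,h,k): return cv2.resize(i[y:y+h,x:x+w],(w*k,h*k),interpolation=cv2.INTER_CUBIC)
def put(c,a,x,y): c[y:y+a.shape[0],x:x+a.shape[1]]=a
c=np.zeros((600,800,3),np.uint8)
put(c,crop(s,214,170,66,66,6),0,0)      # fixture side
put(c,crop(s,285,140,34,33,6),400,0)  # C
put(c,crop(s,330,150,30,27,6),610,0)  # D
put(c,crop(s,215,245,45,38,6),400,200)  # A
put(c,crop(s,270,265,35,42,6),400+275,200) 
put(c,crop(t,212,160,92,44,4),0,400)
put(c,crop(s,270,190,54,54,3),400,435)
put(c,crop(t,212,215,80,40,3),570,460)
cv2.imwrite('pics/m1.png',c)
E
```

```text
Traceback (most recent call last):
ValueError: could not broadcast input array from shape (252,210,3) into shape (252,125,3)
```

```bash
python3 - <<'E'
import cv2,numpy as np
t=cv2.imread('pics/top0.png');s=cv2.imread('pics/side0.png')
def crop(i,x,y,w,h,k): return cv2.resize(i[y:y+h,x:x+w],(w*k,h*k),interpolation=cv2.INTER_CUBIC)
def put(c,a,x,y): c[y:y+a.shape[0],x:x+a.shape[1]]=a
c=np.zeros((600,800,3),np.uint8)
put(c,crop(s,214,170,66,66,6),0,0)      # fixture side
put(c,crop(s,285,140,34,33,5),400,0)  # C
put(c,crop(s,330,150,30,27,5),600,0)  # D
put(c,crop(s,215,245,45,38,5),400,200)  # A
put(c,crop(s,270,265,35,42,5),400+225,200) 
put(c,crop(t,212,160,92,44,4),0,400)
put(c,crop(s,270,190,54,54,3),400,435)
put(c,crop(t,212,215,80,40,2),570,460)
cv2.imwrite('pics/m1.png',c)
E
```

```text
(no output)
```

View pics/m1.png

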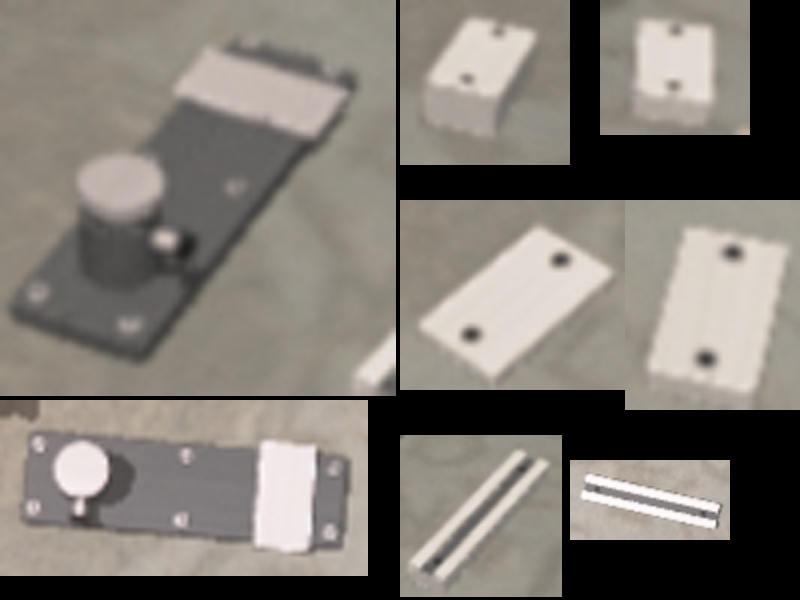

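The montage shows thin plates at left (A and B) and thicker ones at right (C, D). The post top shows clearly in both views. Next I'll fit box models photometrically to both views.

```bash
cat > fit.py <<'E'
from h import *
from scipy.optimize import minimize
K=8
def rect(w,l,z,cx=0,cy=0): return np.array([[cx+a*w/2,cy+b*l/2,z] for a,b in((-1,-1),(1,-1),(1,1),(-1,1))])
def circ(rad,z,cy): t=np.linspace(0,2*np.pi,48)[:-1]; return np.c_[rad*np.cos(t),cy+rad*np.sin(t),0*t+z]
def pose(P,x,y,a): c,s=np.cos(a),np.sin(a); return P@np.array([[c,s,0],[-s,c,0],[0,0,1]])+[x,y,0]
def box(w,l,z0,z1,cx=0,cy=0): b=np.r_[rect(w,l,z0,cx,cy),rect(w,l,z1,cx,cy)]; return [b,b[4:]]
def plate(p): return box(90,50,0,p[3])
def rail(p): return box(36,200,0,22)+[rect(p[3],200,22)]
def fixture(p):
    h=p[3]; return box(70,240,0,14)+box(80,42,0,18,0,-75)+[np.r_[circ(14,14,75),circ(14,h,75)],np.r_[circ(20,h-8,75),circ(20,h,75)],circ(20,h,75)]
def resid(c,layers,p,off,roi,ex=None):
    x0,y0,x1,y1=roi; lab=np.zeros(((y1-y0)*K,(x1-x0)*K),np.uint8)
    for i,L in enumerate(layers):
        uv=proj(c,pose(L,*p[:3]))+off; q=(uv-[x0,y0]+.5)*K-.5
        cv2.fillConvexPoly(lab,np.round(cv2.convexHull(q.astype(np.float32))*16).astype(np.int32),i+1,shift=4)
    B=np.stack([cv2.resize((lab==i).astype(np.float32),(x1-x0,y1-y0),interpolation=cv2.INTER_AREA).ravel() for i in range(len(layers)+1)],1)
    I=cv2.GaussianBlur(c['img'],(0,0),.5)[y0:y1,x0:x1].mean(2).ravel()
    B=np.stack([cv2.GaussianBlur(b.reshape(y1-y0,-1),(0,0),.7).ravel() for b in B.T],1)
    w=np.linalg.lstsq(B,I,rcond=None)[0]; e=I-B@w; return np.minimum(np.abs(e),40)
def fit(model,p0,cs,offs,step,free_off=False,m=5):
    rois=[]
    for c,o in zip(cs,offs):
        uv=np.concatenate([proj(c,pose(L,*p0[:3])) for L in model(p0)])+o
        a=np.floor(uv.min(0)-m).astype(int); b=np.ceil(uv.max(0)+m).astype(int); rois.append((*a,*b))
    def f(v):
        p=v[:len(p0)]; os=[v[-2:] if (free_off and i==1) else o for i,o in enumerate(offs)]
        return sum((resid(c,model(p),p,o,R)**2).mean() for c,o,R in zip(cs,os,rois))
    v0=np.r_[p0,[0,0]] if free_off else np.array(p0,float); st=np.r_[step,[1,1]] if free_off else np.array(step,float)
    best=None
    for k in range(3):
        S=np.vstack([v0]+[v0+st*e*(1 if k%2==0 else -1) for e in np.eye(len(v0))])
        q=minimize(f,v0,method='Nelder-Mead',options=dict(initial_simplex=S,maxfev=500,xatol=.01,fatol=.01)); v0=q.x; st=st/2
    return q.x,q.fun
E
cat > run1.py <<'E'
from fit import *
import pickle
cs=[cam('top'),cam('side')]; pickle.dump(cs,open('cs0.pkl','wb')); z=np.zeros(2)
v,e=fit(fixture,[590,85,-.1,67],cs,[z,z],[6,6,.05,5],True); print('fixture',v.round(3),round(e,1))
v2,e2=fit(fixture,[590,85,-.1,67],cs,[z,z],[6,6,.05,5]); print('fixture no off',v2.round(3),round(e2,1))
for off in (z,v[-2:]):
    print('rail',*fit(rail,[436,97,-.22,12],cs,[z,off],[5,5,.04,3]))
    for n,p in dict(A=[514,320,1.17,13],B=[376,353,1.72,13],C=[514,-187,1.57,30],D=[369,-220,1.72,20]).items():
        q,e=fit(plate,p,cs,[z,off],[5,5,.06,5]); print(n,q.round(3),round(e,1))
E
time python3 run1.py
```

```text
fixture [ 5.95595e+02  8.37030e+01 -6.40000e-02  6.43580e+01  5.39000e-01
 -1.08000e-01] 209.8
fixture no off [ 5.94918e+02  8.35970e+01 -6.30000e-02  6.52620e+01] 214.2
rail [ 4.35096973e+02  9.98340947e+01 -2.08857357e-01  1.18183650e+01] 130.01405912570513
A [514.949 322.4     1.253  10.588] 164.0
B [379.455 343.114   1.698  15.977] 153.1
C [ 517.671 -209.448    1.539   33.648] 186.8
D [ 371.016 -224.17     1.758   22.935] 173.1
rail [ 4.35439124e+02  9.97296040e+01 -2.10115713e-01  1.17971413e+01] 112.42059669171658
A [515.603 322.638   1.256  10.049] 159.9
B [380.039 343.128   1.696  15.209] 144.9
C [ 517.967 -209.315    1.54    33.563] 187.4
D [ 371.589 -224.158    1.761   22.05 ] 155.9
real	0m30.820s
user	0m59.470s
sys	0m30.566s
```

The fits separate cleanly: A=10, B=16, C=34 and D=22. The post top is about 64.4–65.3, so the gap of about 46–47 is too close to call from vision alone. I'll touch the post gently with the shut fingers to settle it.

Request:
step_arm(
  increments=[
    {"x": 0.41,"y": 0.806,"z": -0.11,"hand": 0},
    {"x": 0.41,"y": 0.806,"z": -0.11,"hand": 0},
    {"x": 0.41,"y": 0.806,"z": -0.11,"hand": 0},
    {"x": 0.41,"y": 0.806,"z": -0.11,"hand": 0},
    {"x": 0.41,"y": 0.806,"z": -0.11,"hand": 0},
    {"x": 0.41,"y": 0.806,"z": -0.11,"hand": 0},
    {"x": 0.41,"y": 0.806,"z": -0.11,"hand": 0},
    {"x": 0.41,"y": 0.806,"z": -0.11,"hand": 0},
  ],
)

```text
invalid input
```

Request:
step_arm(
  increments=[
    {"x": 0.41,"y": 0.806,"z": -0.11,"wx": 0,"wy": 0,"wz": 0,"hand": 0.0},
    {"x": 0.41,"y": 0.806,"z": -0.11,"wx": 0,"wy": 0,"wz": 0,"hand": 0.0},
    {"x": 0.41,"y": 0.806,"z": -0.11,"wx": 0,"wy": 0,"wz": 0,"hand": 0.0},
    {"x": 0.41,"y": 0.806,"z": -0.11,"wx": 0,"wy": 0,"wz": 0,"hand": 0.0},
    {"x": 0.41,"y": 0.806,"z": -0.11,"wx": 0,"wy": 0,"wz": 0,"hand": 0.0},
    {"x": 0.41,"y": 0.806,"z": -0.11,"wx": 0,"wy": 0,"wz": 0,"hand": 0.0},
    {"x": 0.41,"y": 0.806,"z": -0.11,"wx": 0,"wy": 0,"wz": 0,"hand": 0.0},
    {"x": 0.41,"y": 0.806,"z": -0.11,"wx": 0,"wy": 0,"wz": 0,"hand": 0.0},
  ],
  force=40,
)

```text
time: 2.0
tcp_pos: [371.0, -292.0, 183.2]
tcp_rot: [3.109, 0.447, 0.001]
ft_force: [1.5, -0.4, 0.1]
opening: -0.004
grasp_force: 0.0
```

Request:
step_arm(
  increments=[
    {"x": 0.229,"y": 0.452,"z": -0.06,"wx": 0,"wy": 0,"wz": 0,"hand": 0.0},
    {"x": 0.229,"y": 0.452,"z": -0.06,"wx": 0,"wy": 0,"wz": 0,"hand": 0.0},
    {"x": 0.229,"y": 0.452,"z": -0.06,"wx": 0,"wy": 0,"wz": 0,"hand": 0.0},
    {"x": 0.229,"y": 0.452,"z": -0.06,"wx": 0,"wy": 0,"wz": 0,"hand": 0.0},
    {"x": 0.229,"y": 0.452,"z": -0.06,"wx": 0,"wy": 0,"wz": 0,"hand": 0.0},
    {"x": 0.229,"y": 0.452,"z": -0.06,"wx": 0,"wy": 0,"wz": 0,"hand": 0.0},
    {"x": 0.229,"y": 0.452,"z": -0.06,"wx": 0,"wy": 0,"wz": 0,"hand": 0.0},
    {"x": 0.229,"y": 0.452,"z": -0.06,"wx": 0,"wy": 0,"wz": 0,"hand": 0.0},
  ],
  force=40,
)

```text
time: 2.8
tcp_pos: [550.8, 62.4, 136.0]
tcp_rot: [3.109, 0.447, 0.001]
ft_force: [0.8, -0.9, 0.6]
opening: -0.001
grasp_force: 0.0
```

Request:
step_arm(
  increments=[
    {"x": 0.052,"y": 0.1,"z": -0.03,"wx": 0,"wy": 0,"wz": 0,"hand": 0.0},
    {"x": 0.052,"y": 0.1,"z": -0.03,"wx": 0,"wy": 0,"wz": 0,"hand": 0.0},
    {"x": 0.052,"y": 0.1,"z": -0.03,"wx": 0,"wy": 0,"wz": 0,"hand": 0.0},
    {"x": 0.052,"y": 0.1,"z": -0.03,"wx": 0,"wy": 0,"wz": 0,"hand": 0.0},
  ],
  force=40,
)

```text
time: 3.2
tcp_pos: [601.8, 164.1, 105.1]
tcp_rot: [-3.107, -0.454, 0.001]
ft_force: [-1.6, 0.2, -0.4]
opening: -0.002
grasp_force: 0.0
```

Request:
step_arm(
  increments=[
    {"x": -0.001,"y": -0.005,"z": -0.03,"wx": 0,"wy": 0,"wz": 0,"hand": 0.0},
    {"x": -0.001,"y": -0.005,"z": -0.036,"wx": 0,"wy": 0,"wz": 0,"hand": 0.0},
    {"x": -0.001,"y": -0.005,"z": -0.037,"wx": 0,"wy": 0,"wz": 0,"hand": 0.0},
    {"x": -0.001,"y": -0.005,"z": -0.038,"wx": 0,"wy": 0,"wz": 0,"hand": 0.0},
    {"x": -0.001,"y": -0.005,"z": -0.039,"wx": 0,"wy": 0,"wz": 0,"hand": 0.0},
    {"x": -0.001,"y": -0.005,"z": -0.0395,"wx": 0,"wy": 0,"wz": 0,"hand": 0.0},
    {"x": -0.001,"y": -0.005,"z": -0.0395,"wx": 0,"wy": 0,"wz": 0,"hand": 0.0},
  ],
  force=40,
)

```text
time: 3.9
tcp_pos: [601.1, 155.7, 67.0]
tcp_rot: [-3.109, -0.447, -0.001]
ft_force: [-0.3, 0.2, -0.3]
opening: 0.001
grasp_force: 0.0
```

Request:
step_arm(
  increments=[
    {"x": 0,"y": 0,"z": -0.0005,"wx": 0,"wy": 0,"wz": 0,"hand": 0.0},
    {"x": 0,"y": 0,"z": -0.001,"wx": 0,"wy": 0,"wz": 0,"hand": 0.0},
    {"x": 0,"y": 0,"z": -0.0015,"wx": 0,"wy": 0,"wz": 0,"hand": 0.0},
    {"x": 0,"y": 0,"z": -0.002,"wx": 0,"wy": 0,"wz": 0,"hand": 0.0},
    {"x": 0,"y": 0,"z": -0.002,"wx": 0,"wy": 0,"wz": 0,"hand": 0.0},
  ],
  force=40,
)

```text
time: 4.4
tcp_pos: [600.8, 155.7, 64.6]
tcp_rot: [3.11, 0.447, -0.0]
ft_force: [-0.6, -0.2, 2.4]
opening: 0.002
grasp_force: 1.3
```

Request:
step_arm(
  increments=[
    {"x": 0,"y": 0,"z": -0.0005,"wx": 0,"wy": 0,"wz": 0,"hand": 0.0},
    {"x": 0,"y": 0,"z": -0.001,"wx": 0,"wy": 0,"wz": 0,"hand": 0.0},
    {"x": 0,"y": 0,"z": -0.001,"wx": 0,"wy": 0,"wz": 0,"hand": 0.0},
  ],
  force=40,
)

```text
time: 4.7
tcp_pos: [600.9, 155.7, 64.6]
tcp_rot: [3.109, 0.447, 0.0]
ft_force: [-4.6, -1.7, 10.9]
opening: -0.001
grasp_force: 5.3
```

```bash
python3 -c "
from plant import readout
o=readout.observe(); print(o['tcp_pos'],o['ft_force'],o['qpos'])"
```

```text
[600.85922743 155.66431304  64.56375929] [-4.59022168 -1.72599717 10.93086928] [-0.12427315  0.60247875 -0.31091211  1.79918777  0.24999669  0.77842604
 -1.84795806]
```

Contact at z≈64.6, so the gap is about 46.6, near a boundary. I'll touch the seat, known to be at 18 mm, to calibrate the fingertip height.

Request:
step_arm(
  increments=[
    {"x": 0,"y": 0,"z": 0.012,"wx": 0,"wy": 0,"wz": 0,"hand": 0.0},
    {"x": -0.003,"y": -0.045,"z": 0.012,"wx": 0,"wy": 0,"wz": 0,"hand": 0.0},
    {"x": -0.007,"y": -0.094,"z": 0.0,"wx": 0,"wy": 0,"wz": 0,"hand": 0.0},
    {"x": -0.01,"y": -0.136,"z": -0.022,"wx": 0,"wy": 0,"wz": 0,"hand": 0.0},
    {"x": -0.01,"y": -0.147,"z": -0.042,"wx": 0,"wy": 0,"wz": 0,"hand": 0.0},
    {"x": -0.01,"y": -0.147,"z": -0.043,"wx": 0,"wy": 0,"wz": 0,"hand": 0.0},
    {"x": -0.01,"y": -0.147,"z": -0.044,"wx": 0,"wy": 0,"wz": 0,"hand": 0.0},
    {"x": -0.01,"y": -0.147,"z": -0.0445,"wx": 0,"wy": 0,"wz": 0,"hand": 0.0},
  ],
  force=40,
)

```text
time: 5.5
tcp_pos: [591.5, 10.9, 19.8]
tcp_rot: [-3.108, -0.451, -0.002]
ft_force: [0.1, 0.4, 0.3]
opening: 0.004
grasp_force: 0.0
```

Request:
step_arm(
  increments=[
    {"x": 0,"y": 0,"z": -0.0005,"wx": 0,"wy": 0,"wz": 0,"hand": 0.0},
    {"x": 0,"y": 0,"z": -0.001,"wx": 0,"wy": 0,"wz": 0,"hand": 0.0},
    {"x": 0,"y": 0,"z": -0.0015,"wx": 0,"wy": 0,"wz": 0,"hand": 0.0},
    {"x": 0,"y": 0,"z": -0.0015,"wx": 0,"wy": 0,"wz": 0,"hand": 0.0},
  ],
  force=40,
)

```text
time: 5.9
tcp_pos: [591.1, 9.6, 18.1]
tcp_rot: [-3.109, -0.449, -0.001]
ft_force: [-2.2, 1.5, 4.8]
opening: 0.0
grasp_force: 2.5
```

The calibration holds: the seat reads 18.1, so the gap is ≈46.5 mm. The nearest pair is 34+10 = 44. Next I'll pick plate_34 (C) at (518,-209).

Request:
step_arm(
  increments=[
    {"x": 0,"y": -0.005,"z": 0.045,"wx": 0,"wy": 0,"wz": 0.15,"hand": 0.04},
    {"x": -0.073,"y": -0.219,"z": 0.075,"wx": 0,"wy": 0,"wz": 1.253,"hand": 0.075},
    {"x": -0.073,"y": -0.219,"z": 0.075,"wx": 0,"wy": 0,"wz": 1.253,"hand": 0.075},
    {"x": -0.073,"y": -0.219,"z": 0.075,"wx": 0,"wy": 0,"wz": 1.253,"hand": 0.075},
    {"x": -0.073,"y": -0.219,"z": 0.075,"wx": 0,"wy": 0,"wz": 1.253,"hand": 0.075},
    {"x": -0.073,"y": -0.219,"z": 0.075,"wx": 0,"wy": 0,"wz": 1.253,"hand": 0.075},
    {"x": -0.073,"y": -0.219,"z": 0.075,"wx": 0,"wy": 0,"wz": 1.253,"hand": 0.075},
    {"x": -0.073,"y": -0.219,"z": 0.075,"wx": 0,"wy": 0,"wz": 1.253,"hand": 0.075},
  ],
  force=60,
)

```text
time: 6.7
tcp_pos: [517.3, -212.1, 92.6]
tcp_rot: [2.315, 2.123, -0.001]
ft_force: [0.4, 0.2, -0.3]
opening: 0.876
grasp_force: 0.0
```

Request:
step_arm(
  increments=[
    {"x": 0,"y": 0,"z": 0,"wx": 0,"wy": 0,"wz": 0.054,"hand": 0.075},
    {"x": 0,"y": 0,"z": 0,"wx": 0,"wy": 0,"wz": 0.054,"hand": 0.075},
  ],
  force=60,
)

```text
time: 6.9
tcp_pos: [517.7, -210.6, 92.4]
tcp_rot: [-2.261, -2.181, -0.0]
ft_force: [-0.9, 1.1, 0.3]
opening: 0.884
grasp_force: 0.0
```

```bash
cat > st.py <<'E'
from plant import readout
import numpy as np
from scipy.spatial.transform import Rotation as R
o=readout.observe(); M=R.from_rotvec(o['tcp_rot']).as_matrix()
print(o['time'],np.round(o['tcp_pos'],1),'phi',round(float(np.arctan2(M[1,0],M[0,0])),4),'z',M[:,2].round(3),np.round(o['qpos'],2),'ft',np.round(o['ft_force'],1),'op',round(o['opening']*85.4,1),o['grasp_force'])
E
python3 st.py
```

```text
6.9 [ 517.7 -210.6   92.4] phi 1.5349 z [-0.  0. -1.] [ 0.76  0.54 -0.62  1.92  0.42  0.82 -0.13] ft [-0.9  1.1  0.3] op 75.5 0.0
```

Request:
step_arm(
  increments=[
    {"x": 0,"y": 0.001,"z": -0.045,"wx": 0,"wy": 0,"wz": 0.003,"hand": 0.075},
    {"x": 0,"y": 0.001,"z": -0.08,"wx": 0,"wy": 0,"wz": 0.003,"hand": 0.075},
    {"x": 0,"y": 0.001,"z": -0.088,"wx": 0,"wy": 0,"wz": 0.003,"hand": 0.07},
    {"x": 0,"y": 0.001,"z": -0.088,"wx": 0,"wy": 0,"wz": 0.003,"hand": 0.045},
    {"x": 0,"y": 0.001,"z": -0.088,"wx": 0,"wy": 0,"wz": 0.003,"hand": 0.03},
    {"x": 0,"y": 0.001,"z": -0.088,"wx": 0,"wy": 0,"wz": 0.003,"hand": 0.03},
    {"x": 0,"y": 0.001,"z": -0.088,"wx": 0,"wy": 0,"wz": 0.003,"hand": 0.03},
    {"x": 0,"y": 0.001,"z": -0.088,"wx": 0,"wy": 0,"wz": 0.003,"hand": 0.03},
  ],
  force=60,
)

```text
time: 7.7
tcp_pos: [518.2, -209.7, 5.2]
tcp_rot: [2.257, 2.183, 0.001]
ft_force: [-0.2, 0.4, 0.9]
opening: 0.573
grasp_force: 64.9
```

```bash
python3 st.py
```

```text
7.7 [ 518.2 -209.7    5.2] phi 1.5376 z [ 0.001 -0.001 -1.   ] [ 0.69  0.66 -0.54  1.96  0.54  0.66 -0.22] ft [-0.2  0.4  0.9] op 48.9 64.8590612411499
```

Request:
step_arm(
  increments=[
    {"x": 0,"y": 0,"z": 0.045,"wx": 0,"wy": 0,"wz": 0,"hand": 0.03},
    {"x": 0.01,"y": 0.02,"z": 0.07,"wx": 0,"wy": 0,"wz": -0.14,"hand": 0.03},
    {"x": 0.073,"y": 0.2185,"z": 0.07,"wx": 0,"wy": 0,"wz": -1.602,"hand": 0.03},
    {"x": 0.073,"y": 0.2185,"z": 0.07,"wx": 0,"wy": 0,"wz": -1.602,"hand": 0.03},
    {"x": 0.073,"y": 0.2185,"z": 0.07,"wx": 0,"wy": 0,"wz": -1.602,"hand": 0.03},
    {"x": 0.073,"y": 0.2185,"z": 0.07,"wx": 0,"wy": 0,"wz": -1.602,"hand": 0.03},
    {"x": 0.073,"y": 0.2185,"z": 0.07,"wx": 0,"wy": 0,"wz": -1.602,"hand": 0.03},
    {"x": 0.073,"y": 0.2185,"z": 0.07,"wx": 0,"wy": 0,"wz": -1.602,"hand": 0.03},
  ],
  force=60,
)

```text
time: 8.5
tcp_pos: [591.3, 13.6, 74.8]
tcp_rot: [-3.043, -0.773, -0.002]
ft_force: [-0.1, -1.3, -3.6]
opening: 0.572
grasp_force: 65.2
```

```bash
python3 st.py
```

```text
8.5 [591.3  13.6  74.8] phi 0.4977 z [ 0.001  0.002 -1.   ] [ 0.15  0.56 -0.37  1.86  0.27  0.77 -1.44] ft [-0.1 -1.3 -3.6] op 48.8 65.19448041915894
```

Request:
step_arm(
  increments=[
    {"x": 0,"y": 0,"z": 0,"wx": 0,"wy": 0,"wz": -0.56,"hand": 0.03},
    {"x": 0,"y": 0,"z": 0,"wx": 0,"wy": 0,"wz": -0.56,"hand": 0.03},
    {"x": 0,"y": 0,"z": 0,"wx": 0,"wy": 0,"wz": -0.56,"hand": 0.03},
    {"x": 0,"y": 0,"z": -0.02,"wx": 0,"wy": 0,"wz": -0.56,"hand": 0.03},
    {"x": 0,"y": 0,"z": -0.03,"wx": 0,"wy": 0,"wz": -0.56,"hand": 0.03},
    {"x": 0,"y": 0,"z": -0.03,"wx": 0,"wy": 0,"wz": -0.56,"hand": 0.03},
  ],
  force=60,
)

```text
time: 9.1
tcp_pos: [589.2, 9.2, 42.9]
tcp_rot: [3.14, -0.092, -0.006]
ft_force: [-0.2, -0.4, -4.7]
opening: 0.576
grasp_force: 65.1
```

```bash
python3 st.py; python3 - <<'E'
from h import *
for n in ('top','side'): cv2.imwrite(f'pics/{n}1.png',cam(n)['img'][:,:,::-1])
t=cv2.imread('pics/top1.png')[140:215,190:310]; s=cv2.imread('pics/side1.png')[150:240,205:295]
c=np.zeros((600,800,3),np.uint8); c[:300,:480]=cv2.resize(t,None,fx=4,fy=4,interpolation=2); c[150:600,350:800][:, :]=0
c[:360,480-40:800]=0; c[:300,:480]=cv2.resize(t,None,fx=4,fy=4,interpolation=2); c[300:,500:800]=cv2.resize(s,(300,300),interpolation=2)
cv2.imwrite('pics/m2.png',c)
E
```

```text
9.1 [589.2   9.2  42.9] phi -0.0586 z [-0.004 -0.    -1.   ] [ 0.05  0.59 -0.22  1.89  0.19  0.69 -1.91] ft [-0.2 -0.4 -4.7] op 49.2 65.14450907707214
```

View pics/m2.png

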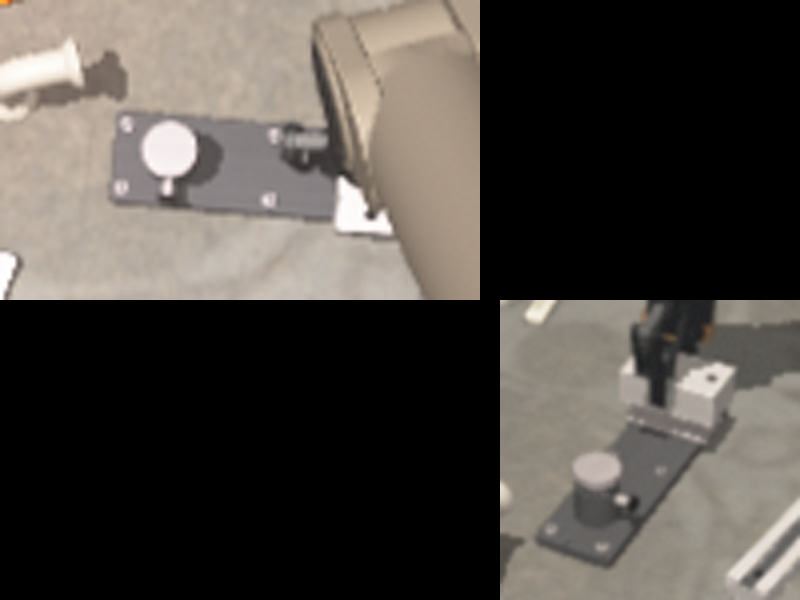

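The plate is held squarely just above the seat (side crop at 680,390). Lower it.

Request:
step_arm(
  increments=[
    {"x": 0.001,"y": 0,"z": -0.014,"wx": 0,"wy": 0,"wz": -0.005,"hand": 0.03},
    {"x": 0.001,"y": 0,"z": -0.018,"wx": 0,"wy": 0,"wz": -0.005,"hand": 0.03},
    {"x": 0.001,"y": 0,"z": -0.019,"wx": 0,"wy": 0,"wz": -0.005,"hand": 0.03},
    {"x": 0.001,"y": 0,"z": -0.02,"wx": 0,"wy": 0,"wz": -0.005,"hand": 0.03},
    {"x": 0.001,"y": 0,"z": -0.02,"wx": 0,"wy": 0,"wz": -0.005,"hand": 0.03},
  ],
  force=60,
)

```text
time: 9.7
tcp_pos: [591.9, 9.1, 24.5]
tcp_rot: [-3.14, 0.105, -0.0]
ft_force: [0.2, 0.2, -3.7]
opening: 0.574
grasp_force: 65.2
```

```bash
python3 st.py
```

```text
9.7 [591.9   9.1  24.5] phi -0.0669 z [ 0.  0. -1.] [ 0.04  0.62 -0.21  1.89  0.2   0.66 -1.93] ft [ 0.2  0.2 -3.7] op 49.0 65.2285623550415
```

Request:
step_arm(
  increments=[
    {"x": -0.001,"y": 0,"z": -0.0007,"wx": 0,"wy": 0,"wz": 0.003,"hand": 0.03},
    {"x": -0.001,"y": 0,"z": -0.0014,"wx": 0,"wy": 0,"wz": 0.003,"hand": 0.03},
    {"x": -0.001,"y": 0,"z": -0.0018,"wx": 0,"wy": 0,"wz": 0.003,"hand": 0.03},
  ],
  force=60,
)

```text
time: 10.0
tcp_pos: [590.9, 9.1, 23.2]
tcp_rot: [3.14, -0.1, 0.0]
ft_force: [-3.4, -1.0, 5.7]
opening: 0.574
grasp_force: 66.3
```

```bash
python3 st.py
```

```text
10.0 [590.9   9.1  23.2] phi -0.0639 z [ 0. -0. -1.] [ 0.04  0.62 -0.21  1.89  0.2   0.65 -1.93] ft [-3.4 -1.   5.7] op 49.0 66.30432486534119
```

Request:
step_arm(
  increments=[
    {"x": 0,"y": 0,"z": 0.0005,"wx": 0,"wy": 0,"wz": 0,"hand": 0.06},
    {"x": 0,"y": 0,"z": 0.001,"wx": 0,"wy": 0,"wz": 0,"hand": 0.07},
    {"x": 0,"y": 0,"z": 0.001,"wx": 0,"wy": 0,"wz": 0,"hand": 0.07},
    {"x": 0,"y": 0,"z": 0.04,"wx": 0,"wy": 0,"wz": 0,"hand": 0.07},
    {"x": 0,"y": 0,"z": 0.09,"wx": 0,"wy": 0,"wz": 0,"hand": 0.07},
    {"x": -0.012,"y": 0.048,"z": 0.09,"wx": 0,"wy": 0,"wz": 0.14,"hand": 0.07},
    {"x": -0.024,"y": 0.096,"z": 0.09,"wx": 0,"wy": 0,"wz": 0.28,"hand": 0.07},
    {"x": -0.036,"y": 0.144,"z": 0.09,"wx": 0,"wy": 0,"wz": 0.42,"hand": 0.07},
  ],
  force=60,
)

```text
time: 10.8
tcp_pos: [554.9, 154.5, 113.6]
tcp_rot: [3.091, 0.563, 0.003]
ft_force: [-0.2, 0.4, 0.5]
opening: 0.817
grasp_force: 0.0
```

Request:
step_arm(
  increments=[
    {"x": -0.039,"y": 0.17,"z": 0,"wx": 0,"wy": 0,"wz": 0.9,"hand": 0.07},
    {"x": -0.039,"y": 0.17,"z": 0,"wx": 0,"wy": 0,"wz": 0.9,"hand": 0.07},
    {"x": -0.039,"y": 0.17,"z": 0,"wx": 0,"wy": 0,"wz": 0.9,"hand": 0.07},
    {"x": -0.039,"y": 0.17,"z": -0.01,"wx": 0,"wy": 0,"wz": 0.9,"hand": 0.07},
    {"x": -0.039,"y": 0.17,"z": -0.05,"wx": 0,"wy": 0,"wz": 0.9,"hand": 0.07},
    {"x": -0.039,"y": 0.17,"z": -0.06,"wx": 0,"wy": 0,"wz": 0.9,"hand": 0.07},
    {"x": -0.039,"y": 0.17,"z": -0.06,"wx": 0,"wy": 0,"wz": 0.9,"hand": 0.07},
  ],
  force=60,
)

```text
time: 11.5
tcp_pos: [514.7, 322.2, 50.5]
tcp_rot: [-2.54, -1.847, 0.006]
ft_force: [-0.5, -0.1, 1.2]
opening: 0.819
grasp_force: 0.0
```

```bash
python3 st.py; cat > run2.py <<'E'
from fit import *
cs=[cam('top'),cam('side')]; z=np.zeros(2); off=np.array([.54,-.11])
def stack(p): return [L+[0,0,18] for L in box(90,50,0,34)]
P=[590.8,9,-.064]
for c,o,n in((cs[0],z,'top'),(cs[1],off,'side')):
    q,e=fit(stack,P,[c],[o],[3,3,.03]); print(n,q.round(3),round(e,1))
cv2.imwrite('pics/t2.png',cs[0]['img'][:,:,::-1]);cv2.imwrite('pics/s2.png',cs[1]['img'][:,:,::-1])
t=cs[0]['img'][140:240,150:310,::-1]; s=cs[1]['img'][140:290,200:320,::-1]
c=np.zeros((600,800,3),np.uint8); c[:300,:480]=cv2.resize(t,(480,300),interpolation=2); c[:375,490:790]=cv2.resize(s,(300,375),interpolation=2); cv2.imwrite('pics/m3.png',c)
E
python3 run2.py
```

```text
11.5 [514.7 322.2  50.5] phi 1.2575 z [-0.003 -0.002 -1.   ] [-0.25  0.65 -0.55  1.82  0.46  0.8  -1.36] ft [-0.5 -0.1  1.2] op 69.9 0.0
top [ 5.88931e+02  1.14710e+01 -5.90000e-02] 442.5
side [558.068 -40.38    3.173] 627.9
```

View pics/m3.png

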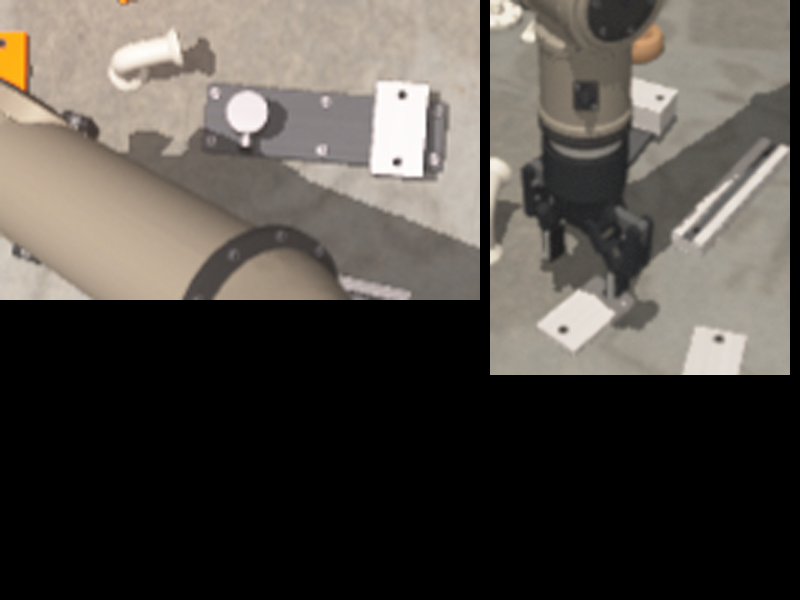

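plate_34 sits squarely on the seat (top crop at 400,130), and the open fingers straddle plate_10 in the side crop at (580,315). Grasp the 10 mm plate low.

Request:
step_arm(
  increments=[
    {"x": 0.001,"y": 0,"z": -0.03,"wx": 0,"wy": 0,"wz": 0,"hand": 0.065},
    {"x": 0.001,"y": 0,"z": -0.045,"wx": 0,"wy": 0,"wz": 0,"hand": 0.062},
    {"x": 0.001,"y": 0,"z": -0.049,"wx": 0,"wy": 0,"wz": 0,"hand": 0.062},
    {"x": 0.001,"y": 0,"z": -0.051,"wx": 0,"wy": 0,"wz": 0,"hand": 0.062},
    {"x": 0.001,"y": 0,"z": -0.051,"wx": 0,"wy": 0,"wz": 0,"hand": 0.062},
  ],
  force=60,
)

```text
time: 12.1
tcp_pos: [517.2, 323.5, 2.4]
tcp_rot: [2.543, 1.845, 0.002]
ft_force: [-0.1, -0.2, -0.4]
opening: 0.728
grasp_force: 0.0
```

```bash
python3 st.py
```

```text
12.1 [517.2 323.5   2.4] phi 1.2555 z [ 0.001  0.001 -1.   ] [-0.28  0.72 -0.51  1.83  0.51  0.72 -1.4 ] ft [-0.1 -0.2 -0.4] op 62.2 0.0
```

Request:
step_arm(
  increments=[
    {"x": -0.0015,"y": -0.001,"z": -0.002,"wx": 0,"wy": 0,"wz": 0,"hand": 0.062},
    {"x": -0.0015,"y": -0.001,"z": -0.0035,"wx": 0,"wy": 0,"wz": 0,"hand": 0.045},
    {"x": -0.0015,"y": -0.001,"z": -0.0035,"wx": 0,"wy": 0,"wz": 0,"hand": 0.035},
    {"x": -0.0015,"y": -0.001,"z": -0.0035,"wx": 0,"wy": 0,"wz": 0,"hand": 0.03},
    {"x": -0.0015,"y": -0.001,"z": -0.0035,"wx": 0,"wy": 0,"wz": 0,"hand": 0.03},
  ],
  force=60,
)

```text
time: 12.6
tcp_pos: [515.6, 322.2, -0.8]
tcp_rot: [2.542, 1.845, 0.001]
ft_force: [-1.7, -1.7, 6.7]
opening: 0.566
grasp_force: 62.1
```

```bash
python3 st.py
```

```text
12.6 [515.6 322.2  -0.8] phi 1.2559 z [ 0.001 -0.    -1.   ] [-0.29  0.72 -0.51  1.84  0.52  0.71 -1.4 ] ft [-1.7 -1.7  6.7] op 48.3 62.08549618721008
```

Request:
step_arm(
  increments=[
    {"x": 0,"y": 0,"z": 0.045,"wx": 0,"wy": 0,"wz": 0,"hand": 0.03},
    {"x": 0,"y": 0,"z": 0.095,"wx": 0,"wy": 0,"wz": 0,"hand": 0.03},
    {"x": 0.005,"y": -0.02,"z": 0.13,"wx": 0,"wy": 0,"wz": -0.13,"hand": 0.03},
    {"x": 0.016,"y": -0.067,"z": 0.13,"wx": 0,"wy": 0,"wz": -0.27,"hand": 0.03},
    {"x": 0.027,"y": -0.114,"z": 0.13,"wx": 0,"wy": 0,"wz": -0.41,"hand": 0.03},
    {"x": 0.038,"y": -0.161,"z": 0.13,"wx": 0,"wy": 0,"wz": -0.55,"hand": 0.03},
    {"x": 0.05,"y": -0.208,"z": 0.13,"wx": 0,"wy": 0,"wz": -0.69,"hand": 0.03},
    {"x": 0.061,"y": -0.255,"z": 0.13,"wx": 0,"wy": 0,"wz": -0.83,"hand": 0.03},
  ],
  force=60,
)

```text
time: 13.4
tcp_pos: [576.4, 65.1, 128.4]
tcp_rot: [3.072, 0.655, 0.001]
ft_force: [0.4, 0.5, -1.8]
opening: 0.56
grasp_force: 63.5
```

Request:
step_arm(
  increments=[
    {"x": 0.0143,"y": -0.044,"z": 0,"wx": 0,"wy": 0,"wz": -0.14,"hand": 0.03},
    {"x": 0.0143,"y": -0.0583,"z": -0.01,"wx": 0,"wy": 0,"wz": -0.28,"hand": 0.03},
    {"x": 0.0143,"y": -0.0583,"z": -0.03,"wx": 0,"wy": 0,"wz": -0.42,"hand": 0.03},
    {"x": 0.0143,"y": -0.0583,"z": -0.05,"wx": 0,"wy": 0,"wz": -0.49,"hand": 0.03},
    {"x": 0.0143,"y": -0.0583,"z": -0.065,"wx": 0,"wy": 0,"wz": -0.49,"hand": 0.03},
    {"x": 0.0143,"y": -0.0583,"z": -0.065,"wx": 0,"wy": 0,"wz": -0.49,"hand": 0.03},
    {"x": 0.0143,"y": -0.0583,"z": -0.065,"wx": 0,"wy": 0,"wz": -0.49,"hand": 0.03},
  ],
  force=60,
)

```text
time: 14.1
tcp_pos: [590.7, 9.1, 63.3]
tcp_rot: [-3.14, 0.097, 0.0]
ft_force: [0.1, -0.2, -1.0]
opening: 0.564
grasp_force: 63.4
```

```bash
python3 st.py
```

```text
14.1 [590.7   9.1  63.3] phi -0.0621 z [-0.  0. -1.] [ 0.06  0.56 -0.24  1.88  0.19  0.73 -1.92] ft [ 0.1 -0.2 -1. ] op 48.2 63.40880513191223
```

Lower to contact, which I expect at TCP z≈51.2.

Request:
step_arm(
  increments=[
    {"x": 0,"y": 0,"z": -0.007,"wx": 0,"wy": 0,"wz": -0.002,"hand": 0.03},
    {"x": 0,"y": 0,"z": -0.01,"wx": 0,"wy": 0,"wz": -0.002,"hand": 0.03},
    {"x": 0,"y": 0,"z": -0.0115,"wx": 0,"wy": 0,"wz": -0.002,"hand": 0.03},
    {"x": 0,"y": 0,"z": -0.012,"wx": 0,"wy": 0,"wz": -0.002,"hand": 0.03},
    {"x": 0,"y": 0,"z": -0.0125,"wx": 0,"wy": 0,"wz": -0.002,"hand": 0.03},
  ],
  force=60,
)

```text
time: 14.6
tcp_pos: [590.6, 8.8, 51.2]
tcp_rot: [3.14, -0.104, -0.0]
ft_force: [-5.0, 0.4, 7.5]
opening: 0.565
grasp_force: 64.4
```

```bash
python3 st.py
```

```text
14.6 [590.6   8.8  51.2] phi -0.066 z [-0. -0. -1.] [ 0.06  0.58 -0.24  1.88  0.2   0.71 -1.93] ft [-5.   0.4  7.5] op 48.2 64.42752957344055
```

Request:
step_arm(
  increments=[
    {"x": 0,"y": 0,"z": 0.0005,"wx": 0,"wy": 0,"wz": 0,"hand": 0.06},
    {"x": 0,"y": 0,"z": 0.001,"wx": 0,"wy": 0,"wz": 0,"hand": 0.065},
    {"x": 0,"y": 0,"z": 0.001,"wx": 0,"wy": 0,"wz": 0,"hand": 0.065},
    {"x": 0,"y": 0,"z": 0.04,"wx": 0,"wy": 0,"wz": 0,"hand": 0.065},
    {"x": 0,"y": 0,"z": 0.06,"wx": 0,"wy": 0,"wz": 0.14,"hand": 0.065},
    {"x": -0.03,"y": 0.018,"z": 0.06,"wx": 0,"wy": 0,"wz": 0.28,"hand": 0.065},
    {"x": -0.07,"y": 0.04,"z": 0.06,"wx": 0,"wy": 0,"wz": 0.42,"hand": 0.065},
    {"x": -0.11,"y": 0.065,"z": 0.06,"wx": 0,"wy": 0,"wz": 0.56,"hand": 0.065},
  ],
  force=60,
)

```text
time: 15.4
tcp_pos: [479.8, 74.0, 110.9]
tcp_rot: [3.044, 0.774, 0.002]
ft_force: [0.2, 1.6, 0.2]
opening: 0.761
grasp_force: 0.0
```

Request:
step_arm(
  increments=[
    {"x": -0.045,"y": 0.026,"z": 0,"wx": 0,"wy": 0,"wz": 0.86,"hand": 0.065},
    {"x": -0.045,"y": 0.026,"z": 0,"wx": 0,"wy": 0,"wz": 0.86,"hand": 0.065},
    {"x": -0.045,"y": 0.026,"z": -0.01,"wx": 0,"wy": 0,"wz": 0.86,"hand": 0.065},
    {"x": -0.045,"y": 0.026,"z": -0.03,"wx": 0,"wy": 0,"wz": 0.86,"hand": 0.065},
    {"x": -0.045,"y": 0.026,"z": -0.06,"wx": 0,"wy": 0,"wz": 0.86,"hand": 0.065},
    {"x": -0.045,"y": 0.026,"z": -0.06,"wx": 0,"wy": 0,"wz": 0.86,"hand": 0.065},
    {"x": -0.045,"y": 0.026,"z": -0.06,"wx": 0,"wy": 0,"wz": 0.86,"hand": 0.065},
  ],
  force=60,
)

```text
time: 16.1
tcp_pos: [435.2, 99.8, 50.0]
tcp_rot: [-2.447, -1.968, 0.002]
ft_force: [-0.0, -0.2, -0.1]
opening: 0.761
grasp_force: 0.0
```

```bash
python3 st.py; cat > run3.py <<'E'
from fit import *
cs=[cam('top'),cam('side')]; z=np.zeros(2)
t=cs[0]['img'][140:250,200:320,::-1]; s=cs[1]['img'][150:260,210:330,::-1]
c=np.zeros((440,800,3),np.uint8); c[:,:480]=0
c[:366,:400]=cv2.resize(t,(400,366),interpolation=2); c[:366,400:]=cv2.resize(s,(400,366),interpolation=2); cv2.imwrite('pics/m4.png',c)
E
python3 run3.py
```

```text
16.1 [435.2  99.8  50. ] phi 1.3549 z [-0.002  0.    -1.   ] [ 0.13  0.46 -0.59  2.2   0.44  0.6  -0.99] ft [-0.  -0.2 -0.1] op 65.0 0.0
```

View pics/m4.png

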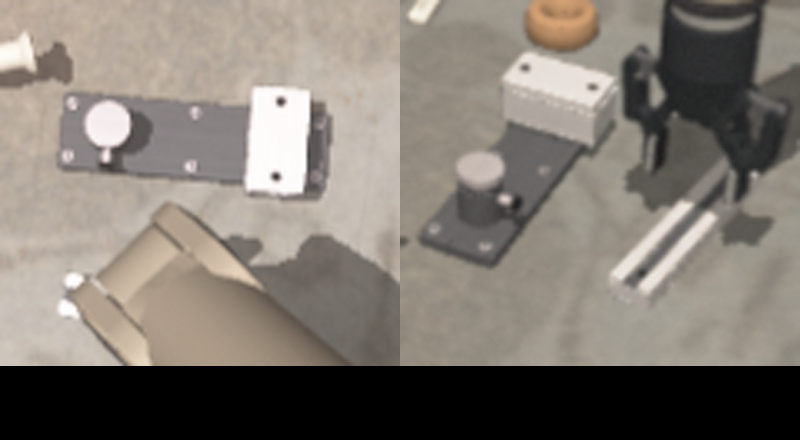

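The stack is neat on the seat (side crop at 560,95), and the fingers straddle the rail at mid-length. Grip the rail.

Request:
step_arm(
  increments=[
    {"x": 0,"y": 0,"z": -0.03,"wx": 0,"wy": 0,"wz": 0.005,"hand": 0.06},
    {"x": 0,"y": 0,"z": -0.044,"wx": 0,"wy": 0,"wz": 0.005,"hand": 0.055},
    {"x": 0,"y": 0,"z": -0.046,"wx": 0,"wy": 0,"wz": 0.005,"hand": 0.05},
    {"x": 0,"y": 0,"z": -0.046,"wx": 0,"wy": 0,"wz": 0.005,"hand": 0.035},
    {"x": 0,"y": 0,"z": -0.046,"wx": 0,"wy": 0,"wz": 0.005,"hand": 0.02},
    {"x": 0,"y": 0,"z": -0.046,"wx": 0,"wy": 0,"wz": 0.005,"hand": 0.02},
    {"x": 0,"y": 0,"z": -0.046,"wx": 0,"wy": 0,"wz": 0.005,"hand": 0.02},
  ],
  force=70,
)

```text
time: 16.9
tcp_pos: [435.9, 99.9, 5.3]
tcp_rot: [2.444, 1.974, 0.001]
ft_force: [-1.1, -0.1, 3.1]
opening: 0.402
grasp_force: 70.9
```

```bash
python3 st.py
```

```text
16.9 [435.9  99.9   5.3] phi 1.3586 z [ 0.001  0.    -1.   ] [ 0.06  0.54 -0.51  2.22  0.54  0.51 -1.08] ft [-1.1 -0.1  3.1] op 34.3 70.91290175914764
```

Request:
step_arm(
  increments=[
    {"x": 0,"y": 0,"z": 0.045,"wx": 0,"wy": 0,"wz": 0,"hand": 0.02},
    {"x": 0,"y": 0,"z": 0.085,"wx": 0,"wy": 0,"wz": 0.05,"hand": 0.02},
    {"x": 0.045,"y": -0.0045,"z": 0.09,"wx": 0,"wy": 0,"wz": 0.1,"hand": 0.02},
    {"x": 0.09,"y": -0.009,"z": 0.09,"wx": 0,"wy": 0,"wz": 0.148,"hand": 0.02},
    {"x": 0.13,"y": -0.013,"z": 0.09,"wx": 0,"wy": 0,"wz": 0.148,"hand": 0.02},
    {"x": 0.1597,"y": -0.0162,"z": 0.09,"wx": 0,"wy": 0,"wz": 0.148,"hand": 0.02},
    {"x": 0.1597,"y": -0.0162,"z": 0.08,"wx": 0,"wy": 0,"wz": 0.148,"hand": 0.02},
    {"x": 0.1597,"y": -0.0162,"z": 0.08,"wx": 0,"wy": 0,"wz": 0.148,"hand": 0.02},
  ],
  force=70,
)

```text
time: 17.7
tcp_pos: [594.1, 82.8, 82.9]
tcp_rot: [-2.291, -2.147, 0.004]
ft_force: [-0.9, -0.4, -4.3]
opening: 0.408
grasp_force: 72.6
```

```bash
python3 st.py
```

```text
17.7 [594.1  82.8  82.9] phi 1.506 z [-0.003 -0.    -1.   ] [ 0.21  0.61 -0.61  1.82  0.45  0.85 -0.68] ft [-0.9 -0.4 -4.3] op 34.8 72.62785077095032
```

Request:
step_arm(
  increments=[
    {"x": 0.001,"y": 0.001,"z": -0.007,"wx": 0.017,"wy": 0,"wz": 0,"hand": 0.02},
    {"x": 0.001,"y": 0.001,"z": -0.01,"wx": 0.017,"wy": 0,"wz": 0,"hand": 0.02},
    {"x": 0.001,"y": 0.001,"z": -0.012,"wx": 0.017,"wy": 0,"wz": 0,"hand": 0.02},
    {"x": 0.001,"y": 0.001,"z": -0.012,"wx": 0.017,"wy": 0,"wz": 0,"hand": 0.02},
  ],
  force=70,
)

```text
time: 18.1
tcp_pos: [595.8, 84.6, 72.5]
tcp_rot: [-2.282, -2.141, -0.017]
ft_force: [0.5, -0.1, -3.0]
opening: 0.406
grasp_force: 72.7
```

```bash
python3 st.py; sed -i 's/m4/m5/' run3.py; python3 run3.py
```

```text
18.1 [595.8  84.6  72.5] phi 1.5073 z [-0.001  0.017 -1.   ] [ 0.22  0.62 -0.61  1.83  0.45  0.83 -0.68] ft [ 0.5 -0.1 -3. ] op 34.7 72.69058585166931
```

View pics/m5.png

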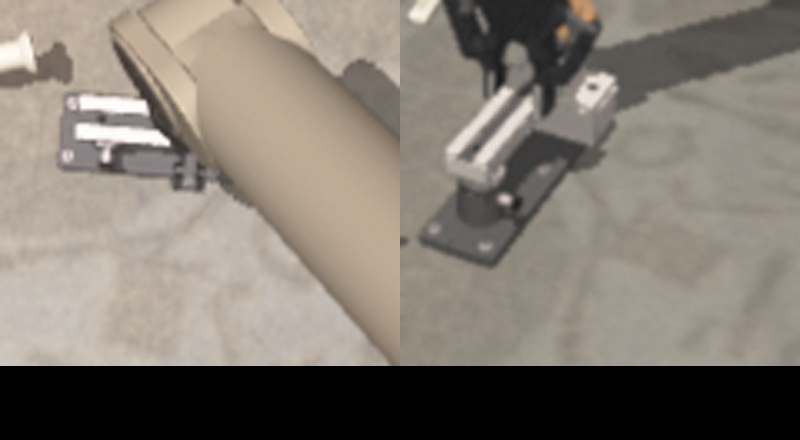

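The rail's near end is over the post (side crop at 475,165), and its far half crosses the stack, hidden behind the fingers. Lower to contact.

Request:
step_arm(
  increments=[
    {"x": 0,"y": -0.0005,"z": -0.0015,"wx": 0,"wy": 0,"wz": 0,"hand": 0.02},
    {"x": 0,"y": -0.0005,"z": -0.0025,"wx": 0,"wy": 0,"wz": 0,"hand": 0.02},
    {"x": 0,"y": -0.0005,"z": -0.0033,"wx": 0,"wy": 0,"wz": 0,"hand": 0.02},
    {"x": 0,"y": -0.0005,"z": -0.0038,"wx": 0,"wy": 0,"wz": 0,"hand": 0.02},
  ],
  force=70,
)

```text
time: 18.6
tcp_pos: [596.4, 84.1, 68.9]
tcp_rot: [-2.282, -2.141, -0.018]
ft_force: [-1.4, -0.8, 1.0]
opening: 0.406
grasp_force: 73.2
```

```bash
python3 st.py
```

```text
18.6 [596.4  84.1  68.9] phi 1.507 z [-0.     0.017 -1.   ] [ 0.21  0.63 -0.61  1.83  0.45  0.82 -0.68] ft [-1.4 -0.8  1. ] op 34.7 73.15283060073853
```

Request:
step_arm(
  increments=[
    {"x": -0.0005,"y": 0,"z": -0.0004,"wx": 0,"wy": 0,"wz": 0,"hand": 0.02},
    {"x": -0.0005,"y": 0,"z": -0.0004,"wx": 0,"wy": 0,"wz": 0,"hand": 0.032},
    {"x": -0.0005,"y": 0,"z": -0.0004,"wx": 0,"wy": 0,"wz": 0,"hand": 0.042},
    {"x": -0.0005,"y": 0,"z": -0.0004,"wx": 0,"wy": 0,"wz": 0,"hand": 0.058},
    {"x": -0.0005,"y": 0,"z": -0.0004,"wx": 0,"wy": 0,"wz": 0,"hand": 0.06},
    {"x": -0.0005,"y": 0,"z": 0.03,"wx": 0,"wy": 0,"wz": 0,"hand": 0.06},
    {"x": -0.0005,"y": 0,"z": 0.08,"wx": 0,"wy": 0,"wz": 0,"hand": 0.06},
    {"x": -0.0005,"y": 0,"z": 0.12,"wx": 0,"wy": 0,"wz": 0,"hand": 0.06},
  ],
  force=70,
)

```text
time: 19.4
tcp_pos: [596.0, 84.6, 191.0]
tcp_rot: [-2.281, -2.141, -0.02]
ft_force: [1.2, 0.9, 0.1]
opening: 0.703
grasp_force: 0.0
```

Request:
step_arm(
  increments=[
    {"x": -0.04,"y": -0.04,"z": 0.03,"wx": 0,"wy": 0,"wz": 0,"hand": 0.06},
    {"x": -0.08,"y": -0.08,"z": 0.03,"wx": 0,"wy": 0,"wz": 0,"hand": 0.06},
    {"x": -0.12,"y": -0.12,"z": 0.03,"wx": 0,"wy": 0,"wz": 0,"hand": 0.06},
    {"x": -0.14,"y": -0.17,"z": 0.03,"wx": 0,"wy": 0,"wz": 0,"hand": 0.06},
    {"x": -0.15,"y": -0.22,"z": 0.03,"wx": 0,"wy": 0,"wz": 0,"hand": 0.06},
    {"x": -0.16,"y": -0.27,"z": 0.03,"wx": 0,"wy": 0,"wz": 0,"hand": 0.06},
    {"x": -0.17,"y": -0.32,"z": 0.03,"wx": 0,"wy": 0,"wz": 0,"hand": 0.06},
    {"x": -0.18,"y": -0.37,"z": 0.03,"wx": 0,"wy": 0,"wz": 0,"hand": 0.06},
  ],
  force=70,
)

```text
time: 20.2
tcp_pos: [421.4, -257.2, 219.4]
tcp_rot: [-2.283, -2.142, -0.018]
ft_force: [1.4, 0.5, 0.1]
opening: 0.702
grasp_force: 0.0
```

```bash
python3 st.py; sed -i 's/m5/m6/' run3.py; cat >> run3.py <<'E'
off=np.array([.54,-.11])
def R2(p):
    L=rail([0,0,0,12]); a=2.5/150; return [np.c_[l[:,:2],l[:,2]+63.3+a*l[:,1]] for l in L]
def full(p):
    # fixture base + stack at fixture pose p[:3], rail at p[3:6] relative
    dx,dy,da=p[3:6]; rl=[pose(l,dx,dy,da) for l in R2(p)]
    return box(70,240,0,14)+box(90,50,18,62,0,-75)+rl
q,e=fit(R2,[595.5,83.7,-.064],cs,[z,off],[3,3,.03]); print('rail',q.round(3),round(e,1))
q,e=fit(full,[595.5,83.7,-.064,0,0,0],cs,[z,off],[2,2,.02,3,3,.03]); print('full',q.round(3),round(e,1))
E
python3 run3.py
```

```text
20.2 [ 421.4 -257.2  219.4] phi 1.5073 z [ 0.001  0.016 -1.   ] [ 0.95  0.25 -0.6   1.96  0.15  0.99  0.22] ft [1.4 0.5 0.1] op 60.0 0.0
rail [ 5.96683e+02  8.31150e+01 -6.00000e-02] 953.2
full [ 5.94709e+02  8.52190e+01 -6.40000e-02  2.20100e+00 -1.12000e+00
  3.00000e-03] 340.6
```

View pics/m6.png

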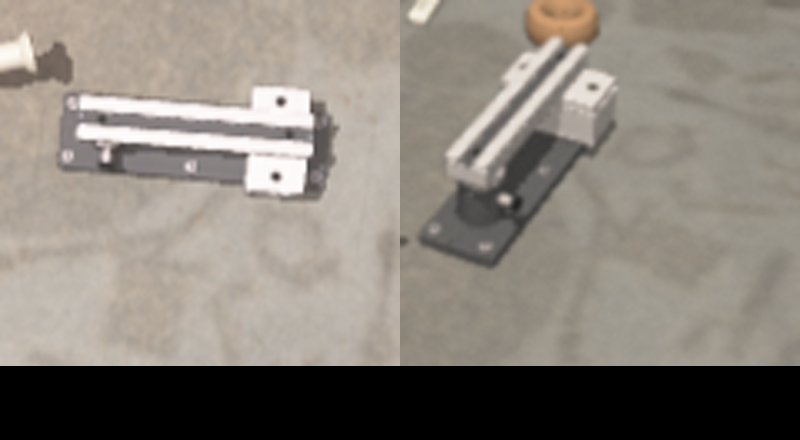

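The rail lies slot up across the post and the stack. It is centred within about 2 mm and parallel within 0.003 rad, and the bystanders look untouched. Handing in.

```bash
python3 -c "
from plant import r
print(r.close_job())"
```

```text
the job is handed in; nothing more can be done
None
```

The job is handed in, with no verdict returned: plate_34 and plate_10 (44 mm) are stacked on the seat for a touch-measured gap of about 46.5 mm, and the rail rests slot up on post and stack, about 2.5 mm lower at the stack and centred to about 2 mm by camera fit. I took "two are enough" to mean a pair; the three plates 10+16+22 (48 mm) would have been about 1 mm closer.

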